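# S-hook into the saucepan handle

## Robot

A 6-joint arm with a two-finger parallel gripper is mounted at the origin on the work surface. World frame = base frame: x ahead of the robot, y to its left, z up, the work surface at z = 0. Lengths are in m, angles in rad, forces in N, time in s.
With the tool pointing down it reaches from about 0.4 to 0.825 m from the base axis. Payload 7 kg.
Tool frame: the origin (TCP) lies midway between the tips of the shut fingers; the grasp point (between the pads) lies 19 mm behind it; z points along the fingers, y is the line along which they close (so a half turn about z gives the same grasp; the last joint's range is limited). The gripper opens to 88 mm and grips with 3 to 60 N. Pads are 19 mm wide; open, the fingers measure 130 mm over their backs; the gripper's body (78 mm by 193 mm) begins 47 mm behind the grasp point.
Start: joints at [1.521, 0.359, 0.012, 0, -1.224, -0.288], TCP at [0.224, 0.637, 0.193] pointing down, gripper open.
Joint ranges: [-3.07, 3.07], [-1.43, 2.12], [-1.02, 1.25], [-3.03, 1.67], [-3.05, -0], [-3.03, 3.03]. Speed limits (rad/s): [2.39, 2.39, 3.01, 3.14, 3.14, 3.14].

## Interface

Orientations are given as [roll, pitch, yaw] about the fixed x, y, z axes, in that order (R = Rz(yaw) Ry(pitch) Rx(roll)).
In Python, from station import telemetry, eyes, ticket, recognise, trace gives the robot as it stands. The module is installed in compiled form; this text tells all that it offers.
- The arm moves only by the tool servo_tool, never from a script. Its argument "series" is a list that holds one entry, the list of rows, each a list of 4 numbers: the shift along the tool's x, y, z in mm, then the turn about the tool's z in rad. In form: [[[x, y, z, roll], ...]]. A call has exactly 10 rows; each row shifts and turns the commanded pose from where the row before left it, along the tool's axes as they then stand; what a row does not reach is not made up. A row lasts 1/12 s, in which the tool goes at most 41.7 mm and 7.16 degrees, less where a joint would pass 70% of its speed; a pose out of reach is approached as far as the arm can. A call is refused whole if a number of a shift passes 41.7 or a number of a turn 0.125, either way. A call with a gripper value outside its range is refused whole. "claw" is the gripper's target within -1 to 1 (shut at 1, half-way at 0, fully open at -1), set as the call begins (left out, the last holds). The fingers move at their own pace and stop on an object; "grip_force" is the grip in N (left out, the last holds). Time passes only in rows, so rows that do not move let the fingers close, or fill a call up. It gives the time, the measured TCP pose, the force, the opening and the grip force at its end, in the units of the state.
- telemetry.get_state(): the state, without advancing time (a new reading comes with each control period).
- eyes.grab_frame(name): name is "side" or "top"; returns the picture (420x560x3 uint8, red, green, blue); there is no depth.
- eyes.calibration(name): a dict with "mtx" (3x3 intrinsics, pixels), "k1" (the pictures are not rectified: a ray, as slopes to the right and down, at radius r is drawn at 1 + k1 r^2 times it, then the intrinsics apply), "rvec" (rotation vector, rad) and "tvec" (3), from world to camera coordinates, as OpenCV has them. Camera axes: x right, y down, z forward; pixel columns grow to the right and rows downward; lengths in m; the calibration is good to about 2 mm. A picture is of the moment at which its call begins. calibration takes no time and is no camera call.
- ticket.job_done(): hands the job in; it is judged then, once.
Trained networks look in the newest picture that a camera, given by its name, has taken for a name from the list of things; names that differ only in an ending like _2 or _b are one class to them, and where a whole thing is asked for, a point or a joint stands for the part that bears it (a point fixed in the world has none). Each returns a list of dicts, best first, with "conf" (0 to 1); they miss things now and then, are a little off and sometimes report something else, mostly with a low value. They report only what shows in the picture. A call takes as long as a camera call. They do not tell look-alikes from the thing itself.
- recognise(camera, name): "position" ([x, y, z] in m, in world coordinates, good to about 4 mm: the middle of the surface that is visible of it).
- trace(camera, name): "mask" (420x560 bool, what is visible of it).
The state is a dict: "t": time; "q": joint angles; "qd": joint speeds; "joint_efforts": joint torques, N m; "eef_pos": TCP position; "ee_rot": TCP orientation; "force": force on the tool from outside, world axes, zero at the start; "moment": the same for the moment, N m; "width": finger opening in m; "gripper_force": force on a finger pad.
Only numpy, scipy, OpenCV 4.12 (cv2) and the standard library are available. Lean on these libraries where they do the work, as an engineer would, in place of code of your own. Each camera call takes 0.05 s, during which the arm holds its last target. There are 200 camera calls.

## Task

The deep, lidded saucepan is to be hung up under the sink later. Take the S-hook that stands in the white slotted rack and hook its black-sleeved upper bend down through the hanging hole at the end of the saucepan's handle, so that the hook hangs there freely, and let go of it. Leave the saucepan standing about where it is and do not shift the shallow frying pan, whose handle has a hole too.

Things in the scene. Friction and masses are not known exactly. Their poses are not given: they have to be found in the camera images.
- hook_crown (a point): Top of the S-hook's upper bend, mid-bar (black sleeve, 9 mm thick). Steel S, 110 mm tall, 80 g, in one plane; z up, x from shank to tip, y across (grip here, from above). Shank 17 mm to -x; tip leg 17 mm to +x, 48 mm long; lower bend, 105 mm down, turns to -x. Stands, up to 6 degrees askew, 45 mm deep in a slot of a fixed white rack 50 mm high; a scraper 45 mm to its +y ends 75 mm above the table.
- hook_tip (a point): Lower end of the S-hook's upper tip leg (6 mm wire, pointing straight down): the point that goes down through the hole. It is 17 mm to +x of the top of the bend and 48 mm below it; the throat between tip leg and shank is 26 mm wide. Same axes as the hook. Fingers that reach 17 mm below the top of the bend leave 31 mm of the tip leg free below them.
- saucepan_hole (a point): Centre of the hole in the deep saucepan's handle, on its top face, 130 mm above the table. Pan: aluminium, 160 mm wide, 110 deep, glass lid, 1.4 kg, loose, its middle 230 mm away. Handle: level flat steel 5 thick, 30 wide, ending in a 42 mm ring with a 26 mm hole, free below. z up, x from hole to pan (-x off the free end). Hook: tip in the hole, shank beyond the free end; let go, it hangs.
- fryingpan_hole (a point): A bystander: centre of the hole in the shallow frying pan's handle, on its top face, 115 mm above the table. Pan: dark steel, 200 mm across, 45 mm deep, no lid, 1.3 kg, loose, its middle 230 mm from the hole. Handle end and axes like the saucepan's: z up, x from the hole along the handle to the pan.
Not all that is in view belongs to the job. Leave any blue or red look-alike of the part that bears hook_crown alone.

How it is judged:
At the end, for the whole second after the job is handed in: The S-hook hangs by its sleeved bend in the saucepan's hole: tip 12 mm or more below the handle's top face, bend above it, both within 35 mm of the hole's centre, hook within 45 degrees of upright; saucepan level, its hole within 60 mm and the frying pan's within 30 mm of the start (z of hook_tip in the frame of saucepan_hole below -0.012 m and z of hook_crown in the frame of saucepan_hole above 0 m and horizontal distance between each of hook_tip, hook_crown and saucepan_hole below 0.035 m and angle between hook_crown's own z axis and vertical below 0.8 rad and angle between saucepan_hole's own z axis and vertical below 0.1 rad and distance of saucepan_hole from where it was at the start of the episode below 0.06 m and distance of fryingpan_hole from where it was at the start of the episode below 0.03 m); the robot touches nothing.
It fails at once if the frying pan is shifted (its hole moves more than 30 mm) (distance of fryingpan_hole from where it was at the start of the episode above 0.03 m).
It fails at once if the saucepan is tipped or dragged (tilted over 15 degrees or its hole moved more than 100 mm) (angle between saucepan_hole's own z axis and vertical above 0.26 rad or distance of saucepan_hole from where it was at the start of the episode above 0.1 m).
It also fails if it takes over 35 s, if anything falls off the work surface, if the arm or the gripper's body presses on something with over 40 N, if the wrist force passes 120 N, or if a joint passes its speed limit or range.

## Working session

There is one attempt and no reset: what is moved stays moved. The work goes in short steps, Python scripts to look and compute and a tool call to move; the robot and the scene stay as the last step left them, time stands still between calls to the robot, and variables do not carry over. Pictures are saved under pics/ and viewed, at most 10 in all, crops included, and the job is handed in when it is done.

Besides the shell and the picture viewer there is one more tool, called after "Emit:" as a command line: name --argument value ..., lists and objects as JSON in quotes. servo_tool: Moves the arm, as the interface text tells. Its arguments: {"type":"object","properties":{"series":{"type":"array"},"claw":{"type":"number"},"grip_force":{"type":"number"}},"required":["series"]}

```bash
mkdir -p pics; cat > h.py <<'E'
import numpy as np, cv2
from station import telemetry, eyes, ticket, recognise, trace
def cal(n):
    c=eyes.calibration(n); return np.array(c["mtx"]),c["k1"],cv2.Rodrigues(np.array(c["rvec"],float))[0],np.array(c["tvec"],float).ravel()
def proj(n,P):
    K,k1,R,t=cal(n); p=np.atleast_2d(P)@R.T+t; s=p[:,:2]/p[:,2:]; s=s*(1+k1*(s**2).sum(1,keepdims=True)); return s@K[:2,:2].T+K[:2,2]
def ray(n,uv):
    K,k1,R,t=cal(n); s=cv2.undistortPoints(np.array([[uv]],float),K,np.array([k1,0,0,0],float)).ravel()
    return -R.T@t, R.T@np.r_[s,1]
def onz(n,uv,z):
    o,d=ray(n,uv); return o+d*(z-o[2])/d[2]
def tri(a,b):
    (o1,d1),(o2,d2)=ray("side",a),ray("top",b)
    s=np.linalg.lstsq(np.c_[d1,-d2],o2-o1,rcond=None)[0]; p,q=o1+s[0]*d1,o2+s[1]*d2
    return (p+q)/2,np.linalg.norm(p-q)
def save(n,f,crop=None,k=1):
    im=eyes.grab_frame(n)[:,:,::-1]
    if crop: x0,y0,x1,y1=crop; im=im[y0:y1,x0:x1]
    cv2.imwrite("pics/"+f,cv2.resize(im,None,fx=k,fy=k,interpolation=cv2.INTER_CUBIC))
E
python3 - <<'E'
from h import *
np.set_printoptions(precision=4,suppress=True)
for n in("side","top"):
    save(n,n+"0.png")
    print(n,"cam at",ray(n,(280,210))[0])
    for o in("hook_crown","hook_tip","saucepan_hole","fryingpan_hole"):
        for d in recognise(n,o)[:4]: print(o,round(d["conf"],2),np.array(d["position"]),proj(n,d["position"]).round())
s=telemetry.get_state();print(s["t"],s["eef_pos"],s["ee_rot"],s["width"],s["force"])
E
```

```text
side cam at [ 0.222  -0.7426  0.8153]
hook_crown 0.93 [ 0.3866 -0.1916  0.0068] [[287. 330.]]
hook_crown 0.72 [0.456  0.1716 0.0039] [[275. 207.]]
hook_crown 0.7 [0.3123 0.1823 0.0061] [[216. 213.]]
hook_crown 0.67 [ 0.2219 -0.2805  0.0076] [[211. 388.]]
hook_tip 0.75 [ 0.2214 -0.2816  0.0055] [[211. 390.]]
hook_tip 0.71 [ 0.3832 -0.1928  0.0055] [[286. 331.]]
hook_tip 0.64 [0.4626 0.1664 0.0039] [[278. 207.]]
hook_tip 0.62 [ 0.4799 -0.0221  0.0916] [[309. 231.]]
saucepan_hole 0.68 [ 0.6991 -0.2476  0.1127] [[457. 282.]]
saucepan_hole 0.42 [0.7922 0.2584 0.0189] [[386. 162.]]
fryingpan_hole 0.77 [0.7927 0.2558 0.0185] [[386. 162.]]
top cam at [0.3726 0.0177 1.0148]
hook_crown 0.75 [ 0.2168 -0.2794  0.0084] [[406. 318.]]
hook_crown 0.68 [0.3178 0.1938 0.0087] [[196. 270.]]
hook_crown 0.61 [ 0.3831 -0.184   0.0071] [[364. 244.]]
hook_crown 0.5 [0.4599 0.1526 0.0083] [[216. 207.]]
hook_tip 0.7 [ 0.2165 -0.2792  0.0036] [[406. 318.]]
hook_tip 0.6 [0.4583 0.1502 0.0079] [[217. 208.]]
hook_tip 0.58 [ 0.3866 -0.1833  0.007 ] [[364. 242.]]
hook_tip 0.56 [0.316  0.1868 0.0033] [[200. 271.]]
saucepan_hole 0.57 [ 0.7005 -0.2157  0.123 ] [[391.  89.]]
fryingpan_hole 0.65 [0.7926 0.2456 0.0044] [[181.  66.]]
0.5 [0.2237 0.6368 0.1928] [-3.1416  0.     -0.3378] 0.08786826873146454 [-0.1599  0.4768  0.2509]
```

View pics/side0.png

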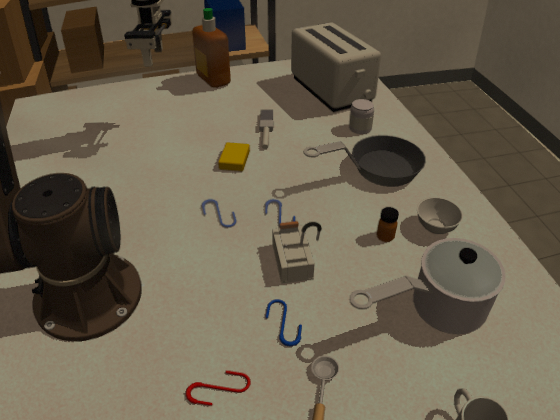

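View pics/top0.png

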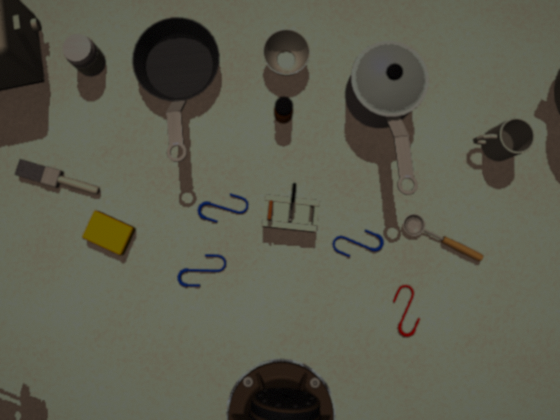

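The side view shows the candidates for the hook: the black-sleeved one upright in the white rack at side (311,232) / top (293,200), three blue ones and one red one lying flat. The one in the rack fits the description. The deep, lidded saucepan is at side (458,285), with its hole at side (360,299) / top (407,185). The frying pan's hole is at side (311,152) / top (177,153). I'll confirm in one enlarged crop.

```bash
python3 - <<'E'
from h import *
a=eyes.grab_frame("side")[:,:,::-1];b=eyes.grab_frame("top")[:,:,::-1]
f=lambda im,x,y,w,h,k:cv2.resize(im[y:y+h,x:x+w],None,fx=k,fy=k,interpolation=cv2.INTER_CUBIC)
# tiles: side rack (265,210) , side hole(335,275), top rack (255,175), top hole (380,165)
A=np.hstack([f(a,265,210,66,48,6),f(a,335,275,66,48,6)]);B=np.hstack([f(b,255,175,66,48,6),f(b,375,160,66,48,6)])
im=np.vstack([A,np.clip(B*1.5,0,255).astype(np.uint8)])
cv2.imwrite("pics/c1.png",im)
E
```

```text
(no output)
```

View pics/c1.png

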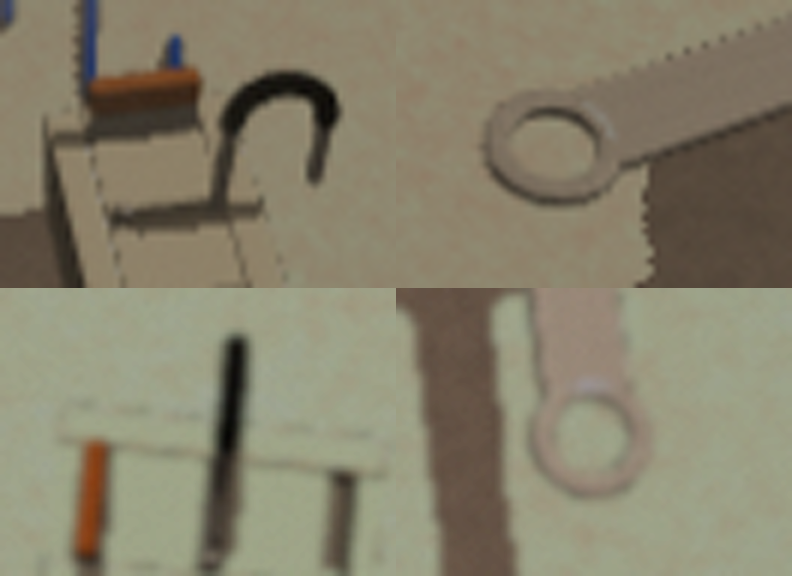

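The crop confirms the black-sleeved S-hook in the rack: crown near side (312,223), tip leg end near (317.5,240), sleeve in the top view from (294,183) to (293,203). The saucepan's hole is at side (360.8,298.5) and top (406.9,184).

```bash
cat > fit.py <<'E'
from h import *
from scipy.optimize import minimize
from scipy.spatial.transform import Rotation as Ro
np.set_printoptions(precision=4,suppress=True)
S=8
def mask(im,roi):
    x,y,w,h=roi; c=im[y:y+h,x:x+w]; c=cv2.resize(c,None,fx=S,fy=S,interpolation=cv2.INTER_CUBIC)
    return c.max(2)
def pts(p):
    a=np.linspace(0,np.pi,25); L=np.c_[-.017*np.cos(a),0*a,-.017+.017*np.sin(a)]
    tip=np.array([[.017,0,-.017],[.017,0,-.048]]); sh=np.array([[-.017,0,-.017],[-.017,0,-.045]])
    R=Ro.from_euler("xyz",[p[4],p[5],p[3]]).as_matrix()
    return [q@R.T+p[:3] for q in(L,tip,sh)]
def draw(n,p,roi,sc):
    x,y,w,h=roi; m=np.zeros((h*S,w*S),np.uint8)
    K,k1,R,t=cal(n); d=(R@p[:3]+t)[2]; th=max(1,int(round(.009*K[0,0]/d*S)))
    q=[((proj(n,P)-[x,y]+.5)*S-.5) for P in pts(p)]
    cv2.polylines(m,[np.round(q[0]*16).astype(int)],False,255,th,cv2.LINE_AA,4)
    return m
def fit(M,rois,p0,tip=None):
    def cost(v):
        p=p0+v*np.array([.01,.01,.01,.1,.05,.05]); c=0
        for n in M:
            d=cv2.GaussianBlur(draw(n,p,rois[n],S),(0,0),5)/255.; c+=np.abs(d-M[n]).sum()/M[n].sum()
        c+=.02*(v[4]**2+v[5]**2)
        if tip is not None: c+=.03*((proj("side",pts(p)[1][1:])[0]-tip)**2).sum()
        return c
    best=min((minimize(cost,np.r_[s,0,0,0,0,0],method="Nelder-Mead",options=dict(maxiter=700,initial_simplex=np.vstack([np.r_[s,0,0,0,0,0],np.r_[s,0,0,0,0,0]+np.eye(6)*.8]))) for s in(-.5,.5)),key=lambda r:r.fun)
    return p0+best.x*np.array([.01,.01,.01,.1,.05,.05]),best.fun
E
python3 - <<'E'
from fit import *
px=lambda cx,cy,x0,y0,ox,oy:np.array([(cx-ox+.5)/6-.5+x0,(cy-oy+.5)/6-.5+y0])
hs=px(553,144,335,275,396,0); ht=px(590,434,375,160,396,288)
print("hole",tri(hs,ht),onz("side",hs,.13),onz("top",ht,.13))
for uv in[(400,125),(402,140),(395,72)]: print("handle",onz("top",uv,.13))
print("pan side",onz("side",(410,283),.13))
fs,ft=(311.5,152),(176.8,153); print("fry",onz("side",fs,.115),onz("top",ft,.115))
rois=dict(side=(295,215,35,35),top=(282,175,22,40)); M={}
for n in rois:
    g=mask(eyes.grab_frame(n),rois[n]); M[n]=(g<(55 if n=="side" else 50)).astype(float); M[n]=cv2.GaussianBlur(M[n],(0,0),5)
    ys,xs=np.where(M[n]>.5);print(n,M[n].sum()/S/S,np.r_[xs.min(),xs.max(),ys.min(),ys.max()]/S+np.repeat(rois[n][:2],2))
tip=px(315,180,265,210,0,0)
p0=np.r_[tri((311.6,224),(293.5,193))[0],0,0,0];print(p0)
p,f=fit(M,rois,p0,tip); print("hook",p,f, pts(p)[1][1], [proj(n,pts(p)[1]) for n in rois])
out=[]
for n in rois:
    d=draw(n,p,rois[n],S); out.append(cv2.resize(np.dstack([M[n]*255,d,0*d]).astype(np.uint8),(300,400)))
cv2.imwrite("pics/fit.png",np.hstack(out))
E
```

```text
hole (array([ 0.5027, -0.2455,  0.1291]), np.float64(0.0006507705198737186)) [ 0.502  -0.2461  0.13  ] [ 0.5029 -0.2454  0.13  ]
handle [ 0.6236 -0.2322  0.13  ]
handle [ 0.5926 -0.2361  0.13  ]
handle [ 0.735  -0.2232  0.13  ]
pan side [ 0.6014 -0.2373  0.13  ]
fry [0.5624 0.2212 0.115 ] [0.561  0.2222 0.115 ]
side 92.39080981321621 [302.25  321.125 222.375 232.625]
top 96.19767035222166 [290.375 295.75  183.625 214.875]
[ 0.4846 -0.0184  0.1076  0.      0.      0.    ]Traceback (most recent call last):
  File "<stdin>", line 14, in <module>
  File "fit.py", line 28, in fit
    best=min((minimize(cost,np.r_[s,0,0,0,0,0],method="Nelder-Mead",options=dict(maxiter=700,initial_simplex=np.vstack([np.r_[s,0,0,0,0,0],np.r_[s,0,0,0,0,0]+np.eye(6)*.8]))) for s in(-.5,.5)),key=lambda r:r.fun)
  File "fit.py", line 28, in <genexpr>
    best=min((minimize(cost,np.r_[s,0,0,0,0,0],method="Nelder-Mead",options=dict(maxiter=700,initial_simplex=np.vstack([np.r_[s,0,0,0,0,0],np.r_[s,0,0,0,0,0]+np.eye(6)*.8]))) for s in(-.5,.5)),key=lambda r:r.fun)
              ~~~~~~~~^^^^^^^^^^^^^^^^^^^^^^^^^^^^^^^
[... 291 characters left out ...]
er_args + args))
  File "fit.py", line 24, in cost
    d=cv2.GaussianBlur(draw(n,p,rois[n],S),(0,0),5)/255.; c+=np.abs(d-M[n]).sum()/M[n].sum()
                       ~~~~^^^^^^^^^^^^^^^
  File "fit.py", line 17, in draw
    q=[((proj(n,P)-[x,y]+.5)*S-.5) for P in pts(p)]
         ~~~~^^^^^
  File "h.py", line 6, in proj
    K,k1,R,t=cal(n); p=np.atleast_2d(P)@R.T+t; s=p[:,:2]/p[:,2:]; s=s*(1+k1*(s**2).sum(1,keepdims=True)); return s@K[:2,:2].T+K[:2,2]
             ~~~^^^
  File "h.py", line 4, in cal
    c=eyes.calibration(n); return np.array(c["mtx"]),c["k1"],cv2.Rodrigues(np.array(c["rvec"],float))[0],np.array(c["tvec"],float).ravel()
ValueError: time passes only in moves, steps and waits
```

The saucepan's hole is at about (0.5025,-0.2457,0.13) and the handle yaw is about +0.10. The hook is roughly at (0.485,-0.018). I'll start the transit now and refine the hook fit afterwards.

Emit:
servo_tool --series '[[[23,26.5,0,0],[23,26.5,0,0],[23,26.5,0,0],[23,26.5,0,0],[23,26.5,0,0],[23,26.5,0,0],[23,26.5,0,0],[23,26.5,0,0],[23,26.5,0,0],[23,26.5,0,0]]]' --claw -1

```text
t: 1.53
eef_pos: [0.3532, 0.309, 0.1931]
ee_rot: [-3.141, -0.0, -0.337]
force: [0.9, -0.4, 0.9]
width: 0.0873
gripper_force: 0.0
```

```bash
sed -i 's/^def cal(n):/from functools import lru_cache\n@lru_cache\ndef cal(n):/' h.py
python3 - <<'E'
from fit import *
s=telemetry.get_state();print(s["t"],s["eef_pos"],s["ee_rot"])
rois=dict(side=(295,215,35,35),top=(282,175,22,29)); M={}
F={n:eyes.grab_frame(n) for n in rois}
for n in rois:
    g=mask(F[n],rois[n]); M[n]=(g<(60 if n=="side" else 50)).astype(float); M[n]=cv2.GaussianBlur(M[n],(0,0),5)
    if n=="top": M[n][int(28.5*S):]=0
tip=np.array([317.1,239.6])
p0=np.r_[.4846,-.0184,.112,-.1,0,0]
p,f=fit(M,rois,p0,tip); print("hook",p,f, pts(p)[1][1]); np.save("hook.npy",p)
out=[]
for n in rois:
    x,y,w,h=rois[n]; im=cv2.resize(F[n][y:y+h,x:x+w,::-1],None,fx=S,fy=S,interpolation=cv2.INTER_CUBIC)
    for P in pts(p): cv2.polylines(im,[np.round((proj(n,P)-[x,y]+.5)*S-.5).astype(int)],False,(0,0,255),1)
    o=im.copy(); cv2.drawContours(o,cv2.findContours((M[n]>.5).astype(np.uint8),0,2)[0],-1,(0,255,0),1)
    out.append(cv2.resize(o,(int(400*w/h),400)))
cv2.imwrite("pics/fit.png",np.hstack(out))
E
```

```text
1.5333 [0.3532 0.309  0.1931] [-3.1407 -0.0001 -0.3374]
hook [ 0.4859 -0.0176  0.1064 -0.0661  0.0083  0.0368] 0.9424415934703184 [ 0.5011 -0.0182  0.0578]
```

View pics/fit.png

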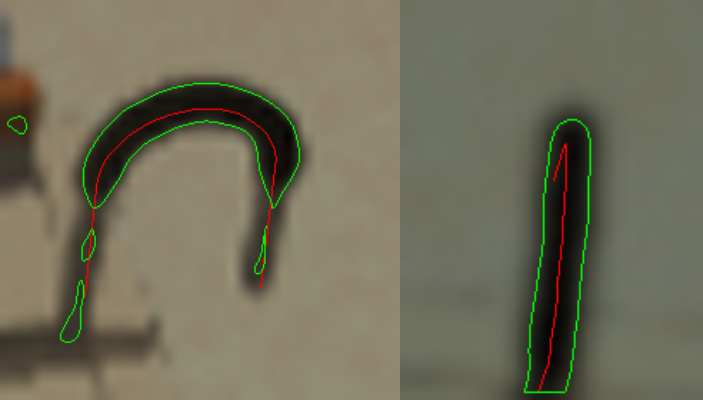

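The fit overlay matches the sleeve within about 1 px: crown ≈ (0.486,-0.018,0.108), yaw ≈ -0.08. Next I move above it.

Emit:
servo_tool --series '[[[19.8,29.3,0,-0.026],[19.8,29.3,0,-0.026],[19.8,29.3,0,-0.026],[19.8,29.3,0,-0.026],[19.8,29.3,0,-0.026],[19.8,29.3,0,-0.026],[19.8,29.3,0,-0.026],[19.8,29.3,0,-0.026],[19.8,29.3,0,-0.026],[19.8,29.3,0,-0.026]]]'

```text
t: 2.47
eef_pos: [0.4822, -0.0193, 0.1932]
ee_rot: [-3.141, -0.001, -0.076]
force: [0.5, 1.2, 0.1]
width: 0.0874
gripper_force: 0.0
```

Emit:
servo_tool --series '[[[2,-0.5,8,0],[2,0,11,0],[0,0,12,0],[0,0,13,0],[0,0,13,0],[0,0,12,0],[0,0,11,0],[0,0,10,0],[0,0,7,0],[0,0,0,0]]]'

```text
t: 3.3
eef_pos: [0.4847, -0.0176, 0.0944]
ee_rot: [3.141, 0.002, -0.078]
force: [-0.6, -0.8, 0.0]
width: 0.0879
gripper_force: 0.0
```

Emit:
servo_tool --series '[[[0,0,0,0],[0,0,0,0],[0,0,0,0],[0,0,0,0],[0,0,0,0],[0,0,0,0],[0,0,0,0],[0,0,0,0],[0,0,0,0],[0,0,0,0]]]' --claw 1 --grip_force 25

```text
t: 4.13
eef_pos: [0.4856, -0.0176, 0.0958]
ee_rot: [-3.142, -0.0, -0.078]
force: [-0.5, 0.1, 0.1]
width: 0.0265
gripper_force: 0.0
```

Emit:
servo_tool --series '[[[0,0,0,0],[0,0,0,0],[0,0,0,0],[0,0,0,0],[0,0,0,0],[0,0,0,0],[0,0,0,0],[0,0,0,0],[0,0,0,0],[0,0,0,0]]]'

```text
t: 4.97
eef_pos: [0.4856, -0.0176, 0.0958]
ee_rot: [-3.142, 0.0, -0.078]
force: [0.8, 0.1, 0.5]
width: 0.0008
gripper_force: 0.0
```

The fingers shut on nothing, so I look.

```bash
python3 - <<'E'
from h import *
a=eyes.grab_frame("side")[:,:,::-1];b=eyes.grab_frame("top")[:,:,::-1]
f=lambda im,x,y,w,h,k:cv2.resize(im[y:y+h,x:x+w],None,fx=k,fy=k,interpolation=cv2.INTER_CUBIC)
cv2.imwrite("pics/c2.png",np.hstack([f(a,255,175,100,100,4),np.clip(1.5*f(b,245,140,100,100,4),0,255).astype(np.uint8)]))
E
```

```text
(no output)
```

View pics/c2.png

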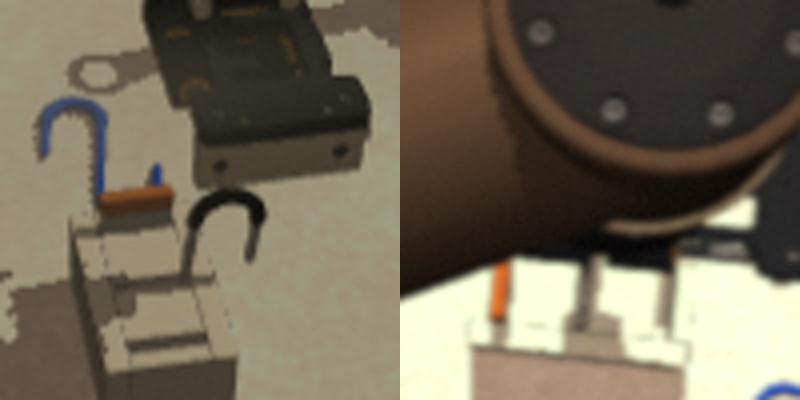

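```bash
python3 - <<'E'
from h import *
np.set_printoptions(precision=1,suppress=True)
c=np.array([.4856,-.0176,.0958])
for d in([0,0,0],[0,0,.019],[.039,-.0965,.066],[-.039,-.0965,.066],[.039,.0965,.066],[-.039,.0965,.066],[0,-.044-.02,0]):
    print(d,(proj("side",c+d)[0]-[255,175])*4,(proj("top",c+d)[0]-[245,140])*4)
s=telemetry.get_state();print({k:np.round(v,3) for k,v in s.items()})
p=np.load("hook.npy");print((proj("side",p[:3])[0]-[255,175])*4)
for r in recognise("side","hook_crown"): print(r["conf"],r["position"])
E
```

```text
[0, 0, 0] [224.4 211.6] [192.2 210.2]
[0, 0, 0.019] [225.9 184.7] [193.7 205.7]
[0.039, -0.0965, 0.066] [371.4 229.7] [397.9 117.1]
[-0.039, -0.0965, 0.066] [213.5 260.1] [397.2 277.5]
[0.039, 0.0965, 0.066] [243.7  -8.7] [ -0.9 110.2]
[-0.039, 0.0965, 0.066] [104.3  14. ] [ -4.4 271. ]
[0, -0.064, 0] [263.2 296. ] [315.5 212.3]
{'t': np.float64(5.067), 'q': array([ 0.4,  0.1, -0.5, -0. , -0.9,  1.1]), 'qd': array([-0., -0., -0., -0.,  0., -0.]), 'joint_efforts': array([ -0. , -35.9,  24.6,   5.8,   0.1,  -0. ]), 'eef_pos': array([ 0.5, -0. ,  0.1]), 'ee_rot': array([-3.1, -0. , -0.1]), 'force': array([-0. , -0.4, -0.5]), 'moment': array([-0.1, -0. ,  0. ]), 'gripper_force': np.float64(0.0), 'width': np.float64(0.001)}
[225.8 196.5]
0.91 [0.3817, -0.1878, 0.0063]
0.75 [0.3122, 0.1813, 0.003]
0.7 [0.2228, -0.2818, 0.003]
0.48 [0.4554, 0.1688, 0.0039]
0.31 [0.8009, 0.2691, 0.0149]
```

The side crop (c2) shows the hook untouched at (312,223). The gripper body sits about 15 px higher than the reported pose projects, and no fingertips are visible at the hook. I'll compare the reported TCP with the picture at the start and now.

```bash
python3 - <<'E'
from h import *
from scipy.spatial.transform import Rotation as Ro
def box(im,n,c,yaw,x,y,w,h,k):
    o=cv2.resize(im[y:y+h,x:x+w],None,fx=k,fy=k,interpolation=cv2.INTER_CUBIC)
    o=np.clip(o*1.3,0,255).astype(np.uint8)
    R=Ro.from_euler("z",yaw).as_matrix()
    P=np.array([[a,b,.066] for a,b in((.039,-.0965),(.039,.0965),(-.039,.0965),(-.039,-.0965))])@R.T+c
    q=lambda P:np.round((proj(n,P)-[x,y]+.5)*k).astype(int)
    cv2.polylines(o,[q(P)],True,(0,0,255),1); cv2.line(o,*map(tuple,q(np.array([c,c+[0,0,.066]])).tolist()),(0,255,0),1)
    return o
a=cv2.imread("pics/side0.png"); b=eyes.grab_frame("side")[:,:,::-1]
c1=np.array([.2237,.6368,.1928]); c2=np.array([.4856,-.0176,.0958])
print(proj("side",c1),proj("side",c2))
cv2.imwrite("pics/c3.png",np.hstack([box(a,"side",c1,-.338,100,0,100,140,4),box(b,"side",c2,-.078,255,140,100,140,4)]))
E
```

```text
[[155.50679338  68.73003182]] [[311.08804665 227.88750802]]
```

View pics/c3.png

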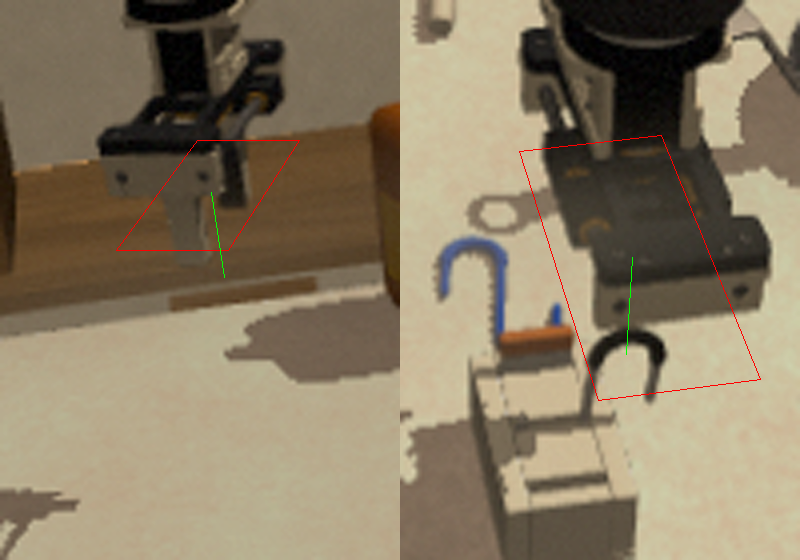

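Both overlays show the visible fingertips well above the reported TCP: about 10 px, or roughly 30 mm, at the start. The triangulated hook and hole heights match the text, so the cameras are sound and the true tips are higher than read. I'll open the fingers and measure the tips directly.

Emit:
servo_tool --series '[[[0,0,0,0],[0,0,0,0],[0,0,0,0],[0,0,0,0],[0,0,0,0],[0,0,0,0],[0,0,0,0],[0,0,0,0],[0,0,0,0],[0,0,0,0]]]' --claw -1

```text
t: 6.0
eef_pos: [0.4856, -0.0176, 0.0957]
ee_rot: [3.142, 0.0, -0.078]
force: [-1.2, -0.6, -0.1]
width: 0.0614
gripper_force: 0.0
```

```bash
python3 - <<'E'
from h import *
s=telemetry.get_state();print(s["width"],s["eef_pos"])
a=eyes.grab_frame("side")[:,:,::-1];b=eyes.grab_frame("top")[:,:,::-1]
f=lambda im,x,y,w,h,k:np.clip(1.4*cv2.resize(im[y:y+h,x:x+w],None,fx=k,fy=k,interpolation=cv2.INTER_CUBIC),0,255).astype(np.uint8)
A=f(a,255,140,100,140,4); B=f(b,245,140,100,140,4)
for dz in(0,.03):
  for dy in(-.044,0,.044):
    P=np.array(s["eef_pos"])+[0,dy,dz]
    for n,I,x,y in(("side",A,255,140),("top",B,245,140)):
        u=np.round((proj(n,P)[0]-[x,y]+.5)*4).astype(int); cv2.drawMarker(I,tuple(u.tolist()),(0,0,255) if dz==0 else (0,255,0),cv2.MARKER_CROSS,10,1)
cv2.imwrite("pics/c4.png",np.hstack([A,B]))
E
```

```text
0.06135802313538763 [ 0.48556801 -0.01755608  0.09574708]
```

View pics/c4.png

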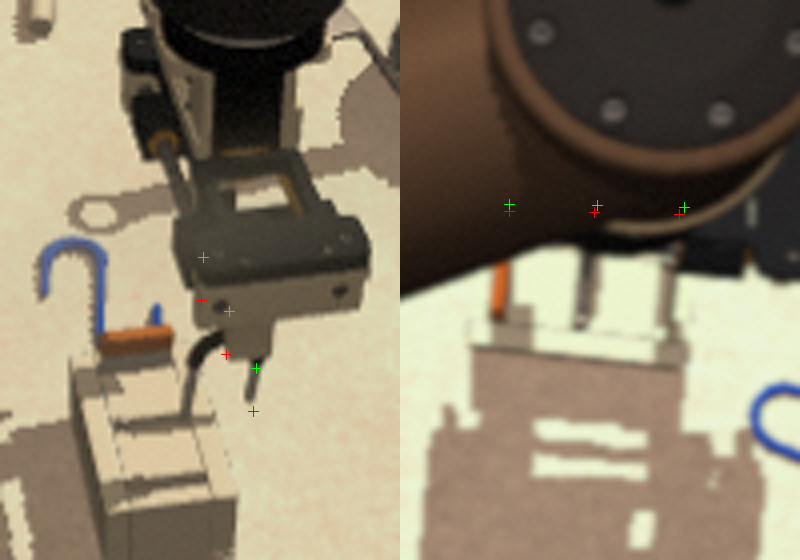

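The front fingertip's bottom is at about side crop (249,360), some 25–28 mm above the reported TCP, with x correct. Shut tips should therefore sit about 22 mm above the reading, so I go 22 mm lower and close.

Emit:
servo_tool --series '[[[0,0,0,0],[0,0,0,0],[0,0,0,0],[0,0,2,0],[0,0,4,0],[0,0,5,0],[0,0,5,0],[0,0,4,0],[0,0,2,0],[0,0,0,0]]]'

```text
t: 6.93
eef_pos: [0.4851, -0.0177, 0.073]
ee_rot: [3.141, 0.001, -0.078]
force: [1.0, 0.2, -0.0]
width: 0.0873
gripper_force: 0.0
```

Emit:
servo_tool --series '[[[0,0,0,0],[0,0,0,0],[0,0,0,0],[0,0,0,0],[0,0,0,0],[0,0,0,0],[0,0,0,0],[0,0,0,0],[0,0,0,0],[0,0,0,0]]]' --claw 1 --grip_force 25

```text
t: 7.77
eef_pos: [0.4856, -0.0176, 0.0738]
ee_rot: [3.142, 0.0, -0.078]
force: [-0.2, -0.6, -0.8]
width: 0.0266
gripper_force: 0.0
```

Emit:
servo_tool --series '[[[0,0,0,0],[0,0,0,0],[0,0,0,0],[0,0,0,0],[0,0,0,0],[0,0,0,0],[0,0,0,0],[0,0,0,0],[0,0,0,0],[0,0,0,0]]]'

```text
t: 8.6
eef_pos: [0.4855, -0.0176, 0.0737]
ee_rot: [3.142, 0.0, -0.078]
force: [-0.2, 0.6, -0.9]
width: 0.0063
gripper_force: 23.5
```

Something is gripped, but at 6.3 mm rather than 9 mm. I'll look before lifting.

```bash
python3 - <<'E'
from h import *
a=eyes.grab_frame("side")[:,:,::-1]
f=lambda im,x,y,w,h,k:np.clip(1.4*cv2.resize(im[y:y+h,x:x+w],None,fx=k,fy=k,interpolation=cv2.INTER_CUBIC),0,255).astype(np.uint8)
cv2.imwrite("pics/c5.png",f(a,285,190,60,60,9))
E
```

```text
(no output)
```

View pics/c5.png

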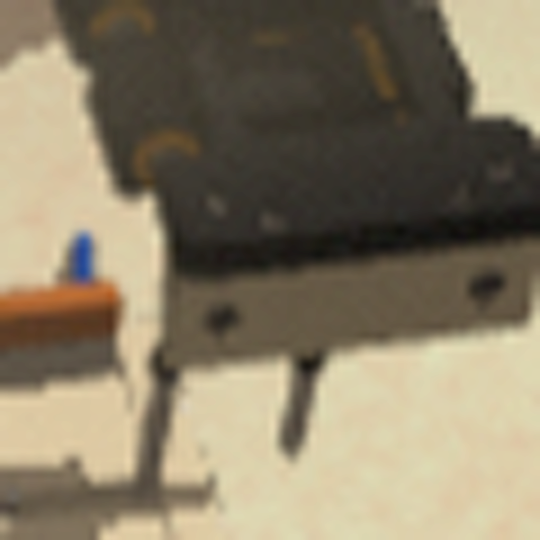

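The crown sits behind the finger block, with only shank (160,430) and tip leg (300,400) showing below. The hook is still upright. A small test lift comes next, with the hook still in its slot.

Emit:
servo_tool --series '[[[0,0,-1,0],[0,0,-3,0],[0,0,-4,0],[0,0,-5,0],[0,0,-5,0],[0,0,-5,0],[0,0,-4,0],[0,0,-2,0],[0,0,-1,0],[0,0,0,0]]]' --grip_force 30

```text
t: 9.48
eef_pos: [0.4856, -0.0175, 0.104]
ee_rot: [-3.141, -0.0, -0.078]
force: [0.2, 0.7, -0.5]
width: 0.0062
gripper_force: 27.9
```

```bash
python3 - <<'E'
from h import *
a=eyes.grab_frame("side")[:,:,::-1]
f=lambda im,x,y,w,h,k:np.clip(1.4*cv2.resize(im[y:y+h,x:x+w],None,fx=k,fy=k,interpolation=cv2.INTER_CUBIC),0,255).astype(np.uint8)
cv2.imwrite("pics/c6.png",f(a,285,170,70,80,7))
s=telemetry.get_state();print(s["width"],s["force"],s["gripper_force"])
E
```

```text
0.006140940176900965 [-0.24606751  0.70076023 -0.77688604] 27.91196945181582
```

View pics/c6.png

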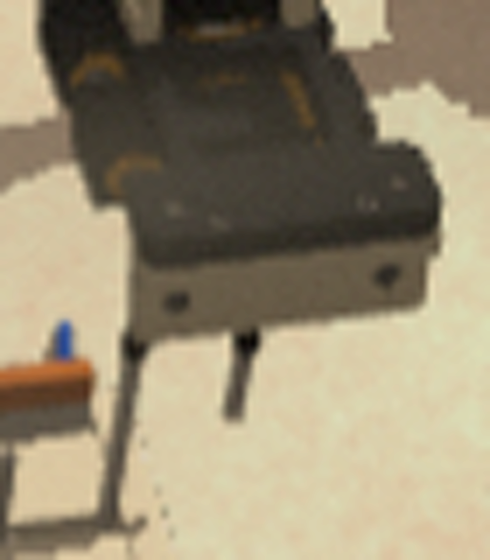

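The hook rises with the gripper (tip leg end at crop (235,415)), so the grasp holds. Now I lift it clear of the slot and carry it behind the handle end.

Emit:
servo_tool --series '[[[0,0,-3,0],[0,0,-6,0],[0,0,-9,0],[0,0,-10,0],[0,0,-10,0],[0,0,-10,0],[0,0,-10,0],[0,0,-8,0],[0,0,-4,0],[0,0,-2,0]]]'

```text
t: 10.37
eef_pos: [0.4859, -0.0174, 0.1767]
ee_rot: [-3.141, -0.001, -0.078]
force: [0.3, 0.7, -1.1]
width: 0.0058
gripper_force: 27.9
```

Emit:
servo_tool --series '[[[-2,8,0,-0.01],[-2,18,0,-0.02],[-2,28,0,-0.02],[-2,32,0,-0.02],[-2,34,0,-0.02],[-2,34,0,-0.02],[-2,32,0,-0.02],[-2,24,0,-0.02],[-2,14,0,-0.015],[0,5,0,-0.01]]]'

```text
t: 11.2
eef_pos: [0.4661, -0.2484, 0.1748]
ee_rot: [-3.141, 0.002, 0.096]
force: [0.9, 0.2, -1.3]
width: 0.0059
gripper_force: 27.9
```

```bash
python3 - <<'E'
from h import *
np.set_printoptions(precision=4,suppress=True)
import glob
for n in("side","top"):
    save(n,n+"_w.png")
    for o in("hook_tip","hook_crown","saucepan_hole"):
        for d in recognise(n,o)[:6]: print(n,o,round(d["conf"],2),np.array(d["position"]),proj(n,d["position"]).round())
s=telemetry.get_state();e=np.array(s["eef_pos"]);print(s["t"],e,s["ee_rot"],s["width"],s["force"])
y=s["ee_rot"][2]; t=e+[.0153*np.cos(y),.0153*np.sin(y),-.016];print("tip pred",t,proj("side",t),proj("top",t))
# also old check
print(proj("side",[.4856+.0153,-.0185,.104-.016]))
E
```

```text
side hook_tip 0.85 [ 0.4439 -0.2548  0.1475] [[332. 303.]]
side hook_tip 0.8 [ 0.2247 -0.2791  0.0053] [[213. 388.]]
side hook_tip 0.68 [ 0.3806 -0.1918  0.0062] [[285. 331.]]
side hook_tip 0.63 [0.4597 0.1665 0.0069] [[277. 207.]]
side hook_tip 0.57 [0.3188 0.1798 0.0004] [[219. 215.]]
side hook_crown 0.81 [ 0.4416 -0.2548  0.1495] [[330. 303.]]
side hook_crown 0.63 [0.3114 0.1811 0.0057] [[216. 214.]]
side hook_crown 0.57 [ 0.3813 -0.1893  0.005 ] [[285. 330.]]
side hook_crown 0.56 [ 0.2264 -0.2816  0.0055] [[214. 389.]]
side hook_crown 0.42 [0.4537 0.1699 0.0024] [[274. 208.]]
top hook_tip 0.65 [0.3169 0.186  0.0045] [[200. 270.]]
top hook_tip 0.6 [ 0.414  -0.2501  0.1254] [[409. 228.]]
top hook_tip 0.57 [0.4579 0.1524 0.0065] [[216. 208.]]
top hook_tip 0.22 [ 0.752  -0.2111  0.1205] [[388.  66.]]
top hook_crown 0.89 [0.319  0.193  0.0072] [[197. 269.]]
top hook_crown 0.69 [0.4615 0.1504 0.0082] [[217. 207.]]
top saucepan_hole 0.63 [ 0.7533 -0.2149  0.1228] [[390.  65.]]
11.6 [ 0.4676 -0.2454  0.1759] [-3.1416 -0.0002  0.0984] 0.005744802764408737 [ 0.055   0.1311 -0.7117]
tip pred [ 0.4828 -0.2439  0.1599] [[351.7141 288.8395]] [[410.7532 192.0141]]
[[317.9821 229.5846]]
```

```bash
python3 - <<'E'
from h import *
a=eyes.grab_frame("side")
for d in trace("side","hook_crown"):
    m=d["mask"]; ys,xs=np.where(m)
    if abs(xs.mean()-332)<20 and abs(ys.mean()-303)<25:
        print(d["conf"],xs.min(),xs.max(),ys.min(),ys.max())
        sub=m[ys.min():ys.max()+1,xs.min():xs.max()+1]
        for i,r in enumerate(sub): print(ys.min()+i,"".join(".#"[int(v)] for v in r))
        break
E
```

```text
0.81 312 342 272 318
272 ...........................###.
273 ..........................#####
274 .........................######
275 ........................#######
276 ........................#######
277 .......................########
278 .......................#######.
279 .......................######..
280 ......................#######..
281 ......................######...
282 ......................#####....
283 ......................#####....
284 ......................####.....
285 ......................####.....
286 ......................####.....
287 .....................#####.....
288 .....................####......
289 .....................####......
290 ....................#####......
291 ....................#####......
292 ....................####.......
293 ...................#####.......
294 ...................#####.......
295 ...................#####.......
296 ..................######.......
297 ..................#####........
298 ..................#####........
299 ..................#####........
300 ..................#####........
301 ..................####.........
302 .###..............####.........
303 .###..............####.........
304 .###..............###..........
305 .###.............####..........
306 ####.............####..........
307 ###..............###...........
308 ###..............###...........
309 ###.............###............
310 ###............###.............
311 ##............####.............
312 ##...........####..............
313 ###........#####...............
314 #####.#########................
315 ##############.................
316 .###########...................
317 ..########.....................
318 ....####.......................
```

```bash
python3 - <<'E'
from h import *
from scipy.spatial.transform import Rotation as Ro
e=np.array(telemetry.get_state()["eef_pos"])
for pit in(-.1,-.05,0,.037,.08,.12):
    R=Ro.from_euler("xyz",[0,pit,.1]).as_matrix(); c=e+[0,0,.0345]
    f=lambda *v:proj("side",R@np.array(v)+c)[0].round(1)
    print(pit,"shank",f(-.017,0,-.05),f(-.017,0,-.08),"bottom",f(-.034,0,-.108),"tip",f(.017,0,-.048))
g=eyes.grab_frame("side").max(2)
print("cols 340..365")
for y in range(268,300): print(y," ".join("%3d"%v for v in g[y,338:368]))
E
```

```text
-0.1 shank [337.2 293.8] [337.4 304.4] bottom [328.7 317.1] tip [355.4 286.1]
-0.05 shank [335.9 293.9] [335.3 304.8] bottom [325.9 317.6] tip [354.1 286.9]
0 shank [334.5 294.1] [333.2 305.2] bottom [323.1 318. ] tip [352.8 287.6]
0.037 shank [333.6 294.1] [331.7 305.5] bottom [321.1 318.2] tip [351.9 288.2]
0.08 shank [332.5 294.2] [329.9 305.7] bottom [318.8 318.4] tip [350.7 288.7]
0.12 shank [331.5 294.1] [328.3 305.9] bottom [316.6 318.4] tip [349.6 289.3]
cols 340..365
268 149  86  13  14  13  26  57  65  65  65  67  60  27  30   9  11  12  18  30  32  32  28  33  38  45  43  33  31  33  34
269 167 114   4  11  15  48  66  63  64  65  72  67  38  25  24  11  12  15  24  32  31  31  30  29  34  34  34  34  32  31
270 169 150  39  13  18  51  65  63  64  66  74  70  59  41  29  22  11  16  11  23  31  30  31  30  33  31  32  33  30  33
271 170 164  75  39  19  51  63  63  65  68  73  71  70  59  27  30  25  12  11  18  30  31  29  31  31  33  35  33  31  35
272 166 120  52  33  26  60  64  65  66  70  72  72  70  66  38  37  48  28  10  15  22  27  31  31  32  32  37  36  32  25
[... 2648 characters left out ...]
 170 170 159 146 149 152 154 143 120 102 114 125 124 112 107  94  79  80 121 144
295 170 170 172 170 170 170 170 171 171 171 171 157 139 145 149 154 149 128 150 171 170 169 171 170 170 156 123  92  82 121
296 170 169 170 170 170 169 172 171 171 171 170 155 134 147 148 151 143 152 168 170 171 170 171 171 170 170 170 154 106  87
297 170 170 170 170 170 169 171 170 170 170 171 152 132 148 149 146 156 170 170 170 171 170 170 170 170 171 171 171 154 113
298 169 171 172 171 171 170 170 170 170 170 169 149 133 148 150 153 162 169 170 169 170 170 170 170 170 171 171 171 170 150
299 171 171 171 170 171 171 170 169 171 171 161 129 122 144 149 156 167 171 171 170 171 171 171 169 170 171 171 171 170 171
```

The tip is seen at side (352,288.5), which matches the prediction with the hook about 0.04 rad askew. Next it goes forward 19.5 mm, sideways 3.7 mm, then down.

Emit:
servo_tool --series '[[[2,0.5,0,0],[3.5,1,0,0],[4,1,0,0],[4,0.7,0,0],[3.5,0.5,0,0],[2.5,0,0,0],[0,0,2,0],[0,0,5,0],[0,0,5,0],[0,0,3,0]]]'

```text
t: 12.58
eef_pos: [0.4866, -0.2478, 0.1597]
ee_rot: [-3.141, 0.001, 0.097]
force: [0.4, 0.1, -0.9]
width: 0.0063
gripper_force: 27.9
```

Emit:
servo_tool --series '[[[0,0,2,0],[0,0,4,0],[0,0,6,0],[0,0,6,0],[0,0,6,0],[0,0,6,0],[0,0,6,0],[0,0,4,0],[0,0,3,0],[0,0,0,0]]]'

```text
t: 13.42
eef_pos: [0.4868, -0.2479, 0.117]
ee_rot: [-3.141, 0.001, 0.097]
force: [-0.5, -0.2, -0.7]
width: 0.0059
gripper_force: 27.9
```

```bash
python3 - <<'E'
from h import *
from scipy.spatial.transform import Rotation as Ro
s=telemetry.get_state();e=np.array(s["eef_pos"]);print(s["t"],e.round(4),np.round(s["force"],2),s["width"])
R=Ro.from_euler("xyz",[0,.04,.1]).as_matrix();print("tip",R@[.017,0,-.048]+e+[0,0,.0345])
a=eyes.grab_frame("side")[:,:,::-1];b=eyes.grab_frame("top")[:,:,::-1]
f=lambda im,x,y,w,h,k:np.clip(1.4*cv2.resize(im[y:y+h,x:x+w],None,fx=k,fy=k,interpolation=cv2.INTER_CUBIC),0,255).astype(np.uint8)
cv2.imwrite("pics/c7.png",f(a,315,265,75,75,8))
E
```

```text
13.4167 [ 0.4868 -0.2479  0.117 ] [-0.47 -0.19 -0.67] 0.005929543386783931
tip [ 0.50182043 -0.24639891  0.10284706]
```

View pics/c7.png

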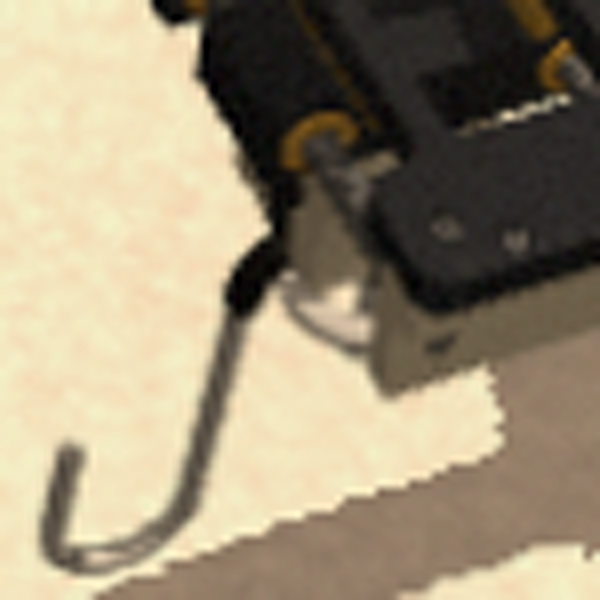

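The shank (205,400) stands beyond the ring's free end (330,325), the fingers are above the ring, and there is no contact force. I release.

Emit:
servo_tool --series '[[[0,0,0,0],[0,0,0,0],[0,0,0,0],[0,0,0,0],[0,0,0,0],[0,0,0,0],[0,0,0,0],[0,0,0,0],[0,0,0,0],[0,0,0,0]]]' --claw -1

```text
t: 14.35
eef_pos: [0.4872, -0.248, 0.1178]
ee_rot: [3.142, -0.0, 0.097]
force: [1.1, -0.8, -0.5]
width: 0.0672
gripper_force: 0.0
```

Emit:
servo_tool --series '[[[0,0,0,0],[0,0,0,0],[0,0,0,0],[0,0,-3,0],[0,0,-8,0],[0,0,-14,0],[0,0,-20,0],[0,0,-25,0],[0,0,-25,0],[0,0,-20,0]]]'

```text
t: 15.18
eef_pos: [0.4876, -0.2483, 0.2357]
ee_rot: [3.141, -0.002, 0.097]
force: [0.8, -1.1, -0.2]
width: 0.0877
gripper_force: 0.0
```

Emit:
servo_tool --series '[[[-5,-15,-10,0],[-5,-25,-5,0],[-5,-30,0,0],[-5,-35,0,0],[0,-35,0,0],[0,-35,0,0],[0,-30,0,0],[0,-20,0,0],[0,-10,0,0],[0,0,0,0]]]'

```text
t: 16.02
eef_pos: [0.4445, -0.0146, 0.2486]
ee_rot: [-3.141, -0.001, 0.1]
force: [-0.1, -0.3, -0.5]
width: 0.0876
gripper_force: 0.0
```

```bash
python3 - <<'E'
from h import *
from scipy.spatial.transform import Rotation as Ro
np.set_printoptions(precision=4,suppress=True)
for n in("side","top"):
    eyes.grab_frame(n)
    for o,u in(("hook_crown",(345,305)),("saucepan_hole",(360,299)),("fryingpan_hole",(311,152))):
        for d in recognise(n,o)[:6]: print(n,o,round(d["conf"],2),np.array(d["position"]),proj(n,d["position"]).round())
g=eyes.grab_frame("side")
for d in trace("side","hook_crown"):
    ys,xs=np.where(d["mask"])
    if 300<xs.mean()<370 and 280<ys.mean()<325:
        print(d["conf"])
        for y in range(ys.min(),ys.max()+1): print(y,xs.min(),"".join(".#"[int(v)] for v in d["mask"][y,xs.min():xs.max()+1]))
# expected hanging pose: crown 4.5mm above handle over rim
R=Ro.from_euler("z",.1).as_matrix(); h=np.array([.5025,-.2457,.13])
for v in([-.017,0,.0045],[-.034,0,-.04],[-.051,0,-.1005],[0,0,-.0435]): print(proj("side",R@np.array(v)+h))
E
```

```text
side hook_crown 0.85 [ 0.2237 -0.2789  0.0029] [[212. 389.]]
side hook_crown 0.72 [0.3119 0.1797 0.0058] [[216. 214.]]
side hook_crown 0.67 [ 0.3836 -0.1876  0.0071] [[285. 328.]]
side hook_crown 0.53 [ 0.4788 -0.2521  0.1029] [[348. 314.]]
side hook_crown 0.42 [0.4548 0.1703 0.0049] [[274. 207.]]
side saucepan_hole 0.81 [ 0.6965 -0.249   0.1136] [[457. 283.]]
side fryingpan_hole 0.74 [0.7963 0.2649 0.0164] [[386. 161.]]
top hook_crown 0.67 [ 0.3818 -0.1828  0.0095] [[364. 244.]]
top hook_crown 0.58 [ 0.2166 -0.2783  0.0062] [[405. 318.]]
top hook_crown 0.54 [ 0.4816 -0.2479  0.1141] [[406. 195.]]
top saucepan_hole 0.68 [ 0.7228 -0.2315  0.1229] [[398.  79.]]
top fryingpan_hole 0.87 [0.7969 0.245  0.0058] [[181.  64.]]
0.51
297 332 ....................#########...
298 332 ..................############..
299 332 ................###############.
300 332 ...............################.
301 332 ..............#################.
302 332 .............#########...#######
303 332 ............#######........#####
304 332 ...........#######..........###.
305 332 ...........######.............
[... 784 characters left out ...]
5 332 ..................##............
326 332 ...................##...........
327 332 ...................##...........
328 332 ...................###..........
329 332 ###................###..........
330 332 ###...............####..........
331 332 .###..............###...........
332 332 .###.............####...........
333 332 .####..........#####............
334 332 ..####......########............
335 332 ..#################.............
336 332 ..################..............
337 332 ...##############...............
338 332 ....###########.................
339 332 .....#######....................
[[352.458  299.4957]]
[[341.3227 317.9867]]
[[330.1543 340.3089]]
[[358.1445 313.5795]]
```

The hook hangs in the ring, with the bend over the rim at side (355,299) and the lower bend free at (340,338), tilted slightly as its balance dictates. I let the swing settle and check once more before handing in.

Emit:
servo_tool --series '[[[0,0,0,0],[0,0,0,0],[0,0,0,0],[0,0,0,0],[0,0,0,0],[0,0,0,0],[0,0,0,0],[0,0,0,0],[0,0,0,0],[0,0,0,0]]]'

```text
t: 17.35
eef_pos: [0.4445, -0.0161, 0.2478]
ee_rot: [-3.142, -0.0, 0.097]
force: [0.4, 0.4, 0.4]
width: 0.0873
gripper_force: 0.0
```

Emit:
servo_tool --series '[[[0,0,0,0],[0,0,0,0],[0,0,0,0],[0,0,0,0],[0,0,0,0],[0,0,0,0],[0,0,0,0],[0,0,0,0],[0,0,0,0],[0,0,0,0]]]'

```text
t: 18.18
eef_pos: [0.4445, -0.0161, 0.2478]
ee_rot: [3.142, -0.0, 0.097]
force: [0.3, -0.1, 0.4]
width: 0.0879
gripper_force: 0.0
```

```bash
python3 - <<'E'
from h import *
from scipy.spatial.transform import Rotation as Ro
prev=None
for k in range(2):
    eyes.grab_frame("side")
    for d in trace("side","hook_crown"):
        ys,xs=np.where(d["mask"])
        if 300<xs.mean()<370 and 280<ys.mean()<335: print(d["conf"],xs.min(),xs.max(),ys.min(),ys.max(),"bottom x",xs[ys>=ys.max()-2].mean(),"top x",xs[ys<=ys.min()+1].mean())
for pit in(0,-.15,-.3,-.45,-.6,.3):
    R=Ro.from_euler("xyz",[0,pit,.1]).as_matrix(); c=Ro.from_euler("z",.1).as_matrix()@[-.0165,0,.0045]+[.5025,-.2457,.13]
    print(pit,*[proj("side",R@np.array(v)+c)[0].round(1) for v in([0,0,0],[-.017,0,-.04],[-.034,0,-.105],[.017,0,-.048])])
print(telemetry.get_state()["t"])
E
```

```text
0.57 332 362 296 339 bottom x 340.64285714285717 top x 355.6666666666667
0.81 333 363 296 338 bottom x 340.875 top x 356.1764705882353
0 [352.7 299.4] [341.8 316.4] [330.4 340.2] [358.4 313.5]
-0.15 [352.7 299.4] [344.8 316.1] [338.1 338.8] [362.  311.3]
-0.3 [352.7 299.4] [348.  315.4] [345.9 336.6] [365.5 308.9]
-0.45 [352.7 299.4] [351.3 314.4] [353.8 333.6] [368.6 306.2]
-0.6 [352.7 299.4] [354.5 313. ] [361.6 329.9] [371.5 303.4]
0.3 [352.7 299.4] [336.5 315.9] [316.2 340.5] [350.8 316.9]
18.3833
```

```bash
python3 -c "
from station import ticket; print(ticket.job_done())"
```

```text
the job is handed in; nothing more can be done
None
```

The S-hook hangs still by its sleeved bend in the saucepan handle's hole, released and tilted about 0.2 rad, with neither pan visibly moved; the job is handed in (18 s used), but no verdict came back.

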